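# Put the stone tray away in the glass case

### The arm

A 7-joint arm with a two-finger parallel gripper is mounted at the origin on the work surface. World frame = base frame: x ahead of the robot, y to its left, z up, the work surface at z = 0. Lengths are in m, angles in rad, forces in N, time in s.
With the tool pointing down it reaches from about 0.425 to 0.925 m from the base axis. Payload 6.8 kg.
Tool frame: the origin (TCP) lies on the front face of the gripper's body, between the roots of the fingers; the fingertips stand 73 mm ahead of it and the grasp point (between the pads) lies 54 mm ahead of it (env.nose_length is the distance from the TCP to the fingertips, in m); z points along the fingers, y is the line along which they close (so a half turn about z gives the same grasp; the last joint's range is limited). The gripper opens to 85 mm and grips with 20 to 120 N. Pads are 22 mm wide; open, the fingers measure 114 mm over their backs; the gripper's body (76 mm by 85 mm) begins 54 mm behind the grasp point. The pads swing forward as they close: fully open they stand 13 mm farther back than shut.
Start: joints at [1.098, 0.477, 0.022, 1.555, -0.011, 1.109, -0.083], TCP at [0.241, -0.631, 0.304] pointing down, gripper open.
Joint ranges: [-2.96, 2.96], [-0.34, 2.1], [-1.41, 1.46], [0.24, 2.44], [-1.37, 4.51], [0.17, 1.92], [-2.96, 2.96]. Speed limits (rad/s): [2.39, 2.39, 3.14, 3.14, 3.14, 3.14, 3.14].

### API

Orientations are given as a unit quaternion [w, x, y, z].
In Python, from cell import env, kin, camera, calibration, job gives the robot as it stands. The module is installed in compiled form; this text tells all that it offers. Calls block until the motion is done:
- env.reach(position, orientation): joint-space move of the TCP to a pose.
- env.movel(position, velocity=0.15, rot=None, stop_force=None): straight line of the TCP; rot=None keeps the orientation; velocity is the mean speed in m/s. With stop_force (N) it stops when the force on the tool has changed by that much, and returns True; else False.
- env.goto_joints(angles): joint-space move.
- env.grip(opening, f_grip=None): finger opening in m; f_grip is the grip in N (None keeps the last); returns when the fingers have stopped.
- env.dwell(seconds).
- kin.inverse_kinematics(position, orientation): joint angles nearest the present ones, or None.
- env.get_state(): the state.
- camera(name): name is "scene" or "top" or "wrist"; returns (picture, depth): 420x560x3 uint8, blue, green, red; 420x560 float32, m along the optical axis (not along the pixel's ray), 0 where there is no reading.
- calibration(name): a dict with "fx", "fy", "cx", "cy" (pixels), "k1" (the pictures are not rectified: a ray, as slopes to the right and down, at radius r is drawn at 1 + k1 r^2 times it, then the intrinsics apply), "rvec" (rotation vector, rad) and "tvec" (3), from world to camera coordinates, as OpenCV has them. Camera axes: x right, y down, z forward; pixel columns grow to the right and rows downward; lengths in m; the calibration is good to about 2 mm. A picture is of the moment at which its call begins: read the wrist's pose just before it. calibration takes no time and is no camera call; for the wrist camera it gives the pose at the moment of the call.
A pose or a line that the arm cannot do raises env.PlanningError and nothing moves.
- job.job_done(): hands the job in; it is judged then, once.
The state is a dict: "time": time; "qpos": joint angles; "joint_velocities": joint speeds; "joint_torque": joint torques, N m; "tcp_pos": TCP position; "orientation": TCP orientation; "force": force on the tool from outside, world axes, zero at the start; "torque": the same for the moment, N m; "opening": finger opening in m; "gripper_force": force on a finger pad.
Only numpy, scipy, OpenCV 4.12 (cv2) and the standard library are available. Lean on these libraries where they do the work, as an engineer would, in place of code of your own. Each camera call takes 0.05 s, during which the arm holds its last target. There are 200 camera calls.

### The job

Put the small wooden stock tray with its two stone jars away in the little glass case: swing the case's wooden door wide open, slide the tray along the bench until it is wholly inside, and shut the door again. Keep both jars standing in the tray, and leave the other things on the bench where they are.

Things in the scene. Friction and masses are not known exactly. Their poses are not given: they have to be found in the camera images.
- case: Low glass stock case with a dark metal frame, fixed to the bench: 130 deep (x) x 170 wide (y) x 130 high. Origin at the centre of its footprint, on the bench; its own -x is the open front (at x = -65), closed by the door. Side walls and back about 8 thick, so the inside is 154 wide, 122 deep, with the top's underside at 123. It has no bottom panel or sill: things slide in on the bench itself. The glass top and back let one see inside. (Sizes in mm.)
- door (a joint): Angle of the case's wooden door about its upright hinge, rad: 0 shut, growing as it opens; stop at 2.4. Starts between 0 and 0.05. The door is a flat panel 170 wide x 125 high x 12 thick in front of the case (lower edge 3 above the bench), hinged along the case's +y edge, and swings out to the case's -x, then round to its +y side. Light friction (about 0.07 N m): it stays where it is left, no latch or spring. It sweeps all the bench within 175 of the hinge. (Sizes in mm.)
- door_hinge (a point): Point on the door's upright hinge line, 63 above the bench, in the plane of the door's outer face: at x = -78, y = +85 in the case's frame. Axes turn with the door: -x is out from the outer face (the inner face is at x = +12), -y runs along the door towards its free edge (at y = -170), z up. (Sizes in mm.)
- door_handle (a point): Middle of the door's steel bar handle: level bar 84 long along the door's y, 11 thick, its axis 45 out from the door's outer face and 105 above the bench, on a post (8 thick) near each end, 80 apart. Between bar and door is a slot open above and below, 39 wide and 72 long. It lies 115 from the hinge line along the door, 45 out. Axes as door_hinge. (Sizes in mm.)
- tray_center (a point): Centre of the loose wooden tray, half-way up (15 above the bench when flat): open box 80 (x) x 90 (y) x 30 high, walls and floor 5 thick, about 180 g (up to 40 % more or less). It starts on the bench outside the door's swing, in front and to the -y side of the case, up to 0.25 rad askew to the case. It goes in with its x along the case's x (back to front 80). (Sizes in mm.)
- jar_a: Small round glass jar with steel cap, 32 across, 32 high, 35 g, standing loose in the tray; it can topple if the tray is jerked or struck (about 0.1 m/s is safe). Origin at the centre of its underside, z along its axis. (Sizes in mm.)
- jar_b: Second jar, the same as jar_a. (Sizes in mm.)
- bur_stand: Bystander: two-tier round wooden bur stand bristling with small steel burs, 110 across, 75 high, right of the case. Sizes in mm, origin on its underside. Leave it alone.
- hammer: Bystander: ball-peen hammer lying on the bench near the robot, its 200 wooden handle running along its own +y from the origin, its 70 steel head (along x) 210 out; 30 high. Sizes in mm, origin on its underside. Leave it alone.
- mandrel: Bystander: tapered steel ring mandrel lying on the bench left of the case, from its origin (thick end, 25 across) 280 along its own +x. Sizes in mm, origin on its underside. Leave it alone.
- mug: Bystander: blue ceramic mug, 80 across plus handle, 90 high, far right (or near right, the bench block far). Sizes in mm, origin on its underside. Leave it alone.
- flux_bottle: Bystander: small white plastic bottle, 44 across, 90 high, near the hammer, left. Sizes in mm, origin on its underside. Leave it alone.
- bench_block: Bystander: polished steel bench block, 70 x 70 x 30 high, at the right. Sizes in mm, origin on its underside. Leave it alone.
- parts_dish: Bystander: open black plastic dish, 120 (x) x 90 (y) x 30 high, left of the case. Sizes in mm, origin on its underside. Leave it alone.
- tray: The same tray's body, origin at the centre of its underside, axes as tray_center.
There are look-alikes about, which are no part of the job. Leave any pink or turquoise look-alike of the tray alone.

How it is judged:
By the outcome, as a careful person would: the job done as asked, in the order asked, and still so for the second after the job is handed in, with the robot touching nothing.
It also fails if it takes over 72 s, if anything falls off the work surface, if the arm or the gripper's body presses on something with over 40 N, if the wrist force passes 120 N, or if a joint passes its speed limit or range.

## Working session

There is one attempt and no reset: what is moved stays moved. The work goes in short steps, each a Python script; the robot and the scene stay as the last script left them, time stands still between calls to the robot, and variables do not carry over. Pictures are saved under pics/ and viewed, at most 10 in all, crops included, and the job is handed in when it is done.

```bash
mkdir -p pics; cat > h.py <<'E'
import numpy as np, cv2
from cell import env, kin, camera, calibration, job
def cloud(name):
    c=calibration(name); im,d=camera(name)
    K=np.array([[c['fx'],0,c['cx']],[0,c['fy'],c['cy']],[0,0,1]])
    v,u=np.mgrid[0:420,0:560]
    x=(u-c['cx'])/c['fx']; y=(v-c['cy'])/c['fy']
    X,Y=x.copy(),y.copy()
    for _ in range(8):
        s=1+c['k1']*(X*X+Y*Y); X,Y=x/s,y/s
    P=np.dstack([X*d,Y*d,d]); R=cv2.Rodrigues(np.array(c['rvec'],float))[0]
    W=(P-np.array(c['tvec']).ravel())@R
    W[d==0]=np.nan
    return im,W
E
python3 - <<'E'
from h import *
for n in('scene','top'):
    im,W=cloud(n); cv2.imwrite(f'pics/{n}0.png',im); np.savez(f'{n}0.npz',im=im,W=W)
print(env.get_state()['time'])
E
```

```text
0.1
```

View pics/top0.png

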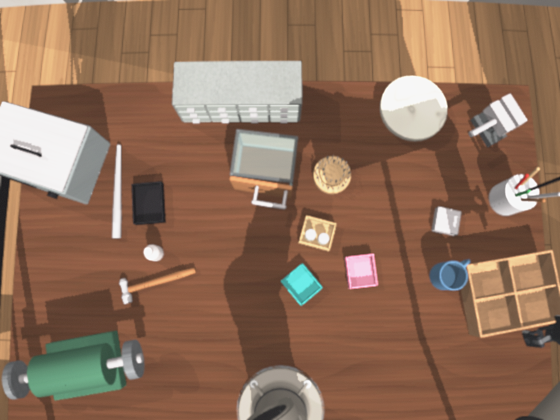

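View pics/scene0.png

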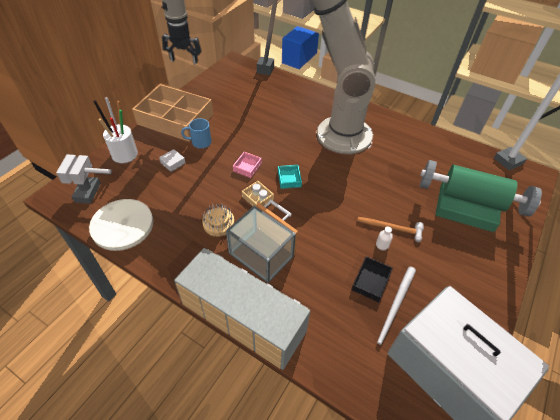

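Three tray-shaped things in the top view: wooden with two jars (318,233), pink (361,270) and turquoise (301,284). The wooden one fits, since it is plain wood and holds the jars. The case is at (264,158), with its door at (262,184) and handle at (270,200). I'll confirm in a crop and measure.

```bash
python3 - <<'E'
from h import *
f=np.load('top0.npz'); im,W=f['im'],f['W']
cv2.imwrite('pics/crop.png',cv2.resize(im[120:310,210:400],None,fx=3.1,fy=3.1,interpolation=cv2.INTER_CUBIC))
def rect(m,W,t):
    P=W[m]; P=P[np.isfinite(P).all(1)]
    if len(P)<4: print(t,len(P));return
    r=cv2.minAreaRect((P[:,:2]*1000).astype(np.float32)); print(t,len(P),r,np.round(cv2.boxPoints(r)).tolist(), 'z',P[:,2].mean())
for n in('top','scene'):
    f=np.load(n+'0.npz'); W=f['W'];im=f['im']
    X,Y,Z=W[...,0],W[...,1],W[...,2]
    print(n)
    if n=='top':
        for (u,v) in [(264,132),(296,135),(292,184),(233,180),(240,133),(264,155),(262,184),(270,206),(318,233),(310,235),(323,240),(280,300)]: print(u,v,np.round(W[v,u]*1000))
        tc=W[233,318]; np.save('tc.npy',tc); cc=W[158,264]; np.save('cc.npy',cc)
    tc=np.load('tc.npy');cc=np.load('cc.npy')
    near=np.hypot(X-tc[0],Y-tc[1])<.075
    rect(near&(Z>.022)&(Z<.045)&(im[...,2].astype(int)-im[...,0]>10),W,'tray')
    rect(near&(Z>.012)&(Z<.045),W,'tray+')
    nc=(abs(X-cc[0])<.14)&(abs(Y-cc[1])<.12)
    rect(nc&(Z>.12)&(Z<.14),W,'case')
    nh=(X<cc[0]-.08)&(X>cc[0]-.16)&(abs(Y-cc[1])<.1)
    rect(nh&(Z>.09)&(Z<.118),W,'handle')
E
```

```text
top
264 132 [805.  46.  -1.]
296 135 [795. -50.   1.]
292 184 [644. -37.  -1.]
233 180 [627. 124. 128.]
240 133 [758. 107. 130.]
264 155 [697.  41. 128.]
262 184 [617.  46. 125.]
270 206 [561.  25.  98.]
318 233 [ 497. -112.    8.]
310 235 [488. -87.  32.]
323 240 [ 473. -123.   38.]
280 300 [305.  -1.   1.]
tray 237 ((497.3195495605469, -107.68731689453125), (90.03829956054688, 81.17517852783203), 74.79955291748047) [[446.0, -140.0], [525.0, -162.0], [548.0, -75.0], [470.0, -54.0]] z 0.029718569077098824
tray+ 431 ((497.3269348144531, -107.67462921142578), (90.10489654541016, 81.14827728271484), 74.7707748413086) [[446.0, -140.0], [525.0, -162.0], [548.0, -75.0], [470.0, -54.0]] z 0.0309443868918156
case 3190 ((713.6812744140625, 54.22583770751953), (227.0330352783203, 206.87010192871094), 0.8640227317810059) [[599.0, 156.0], [602.0, -51.0], [829.0, -47.0], [826.0, 159.0]] z 0.12799788469287524
handle 241 ((587.727294921875, 22.785823822021484), (101.84224700927734, 56.3059196472168), 80.66860961914062) [[552.0, -23.0], [607.0, -32.0], [624.0, 68.0], [568.0, 78.0]] z 0.10782919496973781
scene
tray 186 ((495.7833251953125, -105.67345428466797), (93.82345581054688, 85.42843627929688), 73.18888092041016) [[441.0, -138.0], [523.0, -163.0], [550.0, -73.0], [468.0, -48.0]] z 0.030235762650629956
tray+ 375 ((495.7833251953125, -105.67345428466797), (93.82345581054688, 85.42843627929688), 73.18888092041016) [[441.0, -138.0], [523.0, -163.0], [550.0, -73.0], [468.0, -48.0]] z 0.02893679018886959
case 2239 ((714.84912109375, 53.38399124145508), (204.8047332763672, 225.84130859375), 89.745361328125) [[601.0, -49.0], [827.0, -50.0], [828.0, 155.0], [602.0, 156.0]] z 0.13039820578035902
handle 119 ((578.56201171875, 29.095542907714844), (91.77955627441406, 37.55548095703125), 79.17091369628906) [[551.0, -12.0], [588.0, -20.0], [606.0, 71.0], [569.0, 78.0]] z 0.11027253771596578
```

View pics/crop.png

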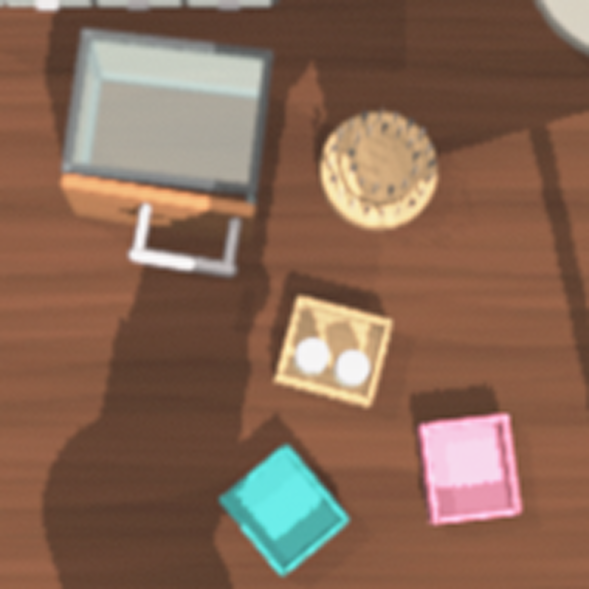

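The crop confirms it: the wooden tray with two jars at crop (333,350), jars in its robot-side half. The door and handle lie to its upper left. Next I fit the case yaw and check reach.

```bash
python3 - <<'E'
from h import *
for n in('top','scene'):
    f=np.load(n+'0.npz'); W=f['W'];X,Y,Z=[W[...,i] for i in range(3)]
    m=((Z>.122)&(Z<.138)&(abs(X-.69)<.14)&(abs(Y-.045)<.13)).astype(np.uint8)
    k,l,s,c=cv2.connectedComponentsWithStats(m)
    for i in range(1,k):
        if s[i,4]<40: continue
        P=W[l==i][:,:2]*1000; r=cv2.minAreaRect(P.astype(np.float32)); print(n,s[i,4],np.round(r[0]),np.round(r[1]),round(r[2],1),np.round(cv2.boxPoints(r)).tolist())
    # bar
    m=(Z>.085)&(Z<.117)&(X<.60)&(X>.5)&(abs(Y-.03)<.09); P=W[m]*1000
    q=np.array([.987,-.159]); s_=P[:,:2]@q; P=P[s_<s_.min()+14]
    r=cv2.minAreaRect(P[:,:2].astype(np.float32)); print(n,'bar',len(P),r,P[:,2].max())
E
```

```text
top 3157 [686.  44.] [171. 149.] 82.6 [[601.0, -31.0], [749.0, -50.0], [771.0, 119.0], [623.0, 138.0]]
top bar 148 ((566.623779296875, 30.440784454345703), (93.59721374511719, 13.794085502624512), 81.7747573852539) 116.6384494946626
scene 2210 [687.  44.] [173. 152.] 82.6 [[601.0, -32.0], [751.0, -51.0], [774.0, 120.0], [623.0, 140.0]]
scene bar 84 ((565.3724365234375, 31.557466506958008), (91.8233871459961, 13.183727264404297), 81.470458984375) 116.68338790762482
```

```bash
cat >> h.py <<'E'
from scipy.spatial.transform import Rotation as Ro
C=np.array([.694,.043]); CY=-.129
H=np.array([.6276,.1374])
def rz(a): return Ro.from_euler('z',a)
def cw(x,y,z): return np.append(C+rz(CY).as_matrix()[:2,:2]@[x,y],z)
def quat(R):
    q=R.as_quat(); return [q[3],q[0],q[1],q[2]]
def down(psi): return rz(psi)*Ro.from_euler('x',np.pi)      # tool y = -(psi dir +90)
def bar(th): return H+rz(CY-th).as_matrix()[:2,:2]@[-.045,-.115]
def doorpose(th,z,flip): return np.append(bar(th),z),quat(down(CY-th+flip*np.pi/2))
def pushR(t,flip=0):   # tool z leaning to case +x by t from down, tool y along case y
    return rz(CY)*Ro.from_euler('y',-t)*Ro.from_euler('x',np.pi)*rz(flip*np.pi)
def pushpose(x,y,ztip,t,flip=0,L=.073):  # fingertip at case x,y
    R=pushR(t,flip); return cw(x,y,ztip)-L*R.apply([0,0,1]),quat(R)
E
python3 - <<'E'
from h import *
ik=lambda p: (lambda q: None if q is None else np.round(q,2).tolist())(kin.inverse_kinematics(*p))
print(env.nose_length)
for fl in(1,-1):
    for th in(.02,.6,1.2,1.8,2.1): print('door',fl,th,ik(doorpose(th,.159,fl)))
print(pushR(.5).as_matrix().round(2).tolist())
for fl in(1,-1):
  for y in(-.26,-.056): print('y',fl,y,ik((cw(-.175,y,.083),quat(down(CY+fl*np.pi/2)))))
for fl in (0,1):
  for t in(0,.4,.6,.8):
    for x in(-.25,-.15,-.06,-.04): print('x',fl,t,x,ik(pushpose(x,0,.01,t,fl)))
f=np.load('top0.npz'); W=f['W'];Z=W[...,2]
m=((Z>.01)&(Z<.06)).astype(np.uint8);k,l,s,c=cv2.connectedComponentsWithStats(m)
for i in range(1,k):
    if s[i,4]>40 and c[i][0]>100 and c[i][0]<400 and 200<c[i][1]<310:
        P=W[l==i][:,:2]*1000; print(c[i].round(),np.round(cv2.boxPoints(cv2.minAreaRect(P.astype(np.float32)))).tolist())
E
```

```text
0.0726
door 1 0.02 [0.24, 0.54, -0.52, 1.91, 0.37, 0.79, -0.63]
door 1 0.6 [0.19, 0.49, -0.59, 2.01, 0.39, 0.76, -1.35]
door 1 1.2 [0.03, 0.49, -0.56, 2.0, 0.37, 0.75, -2.08]
door 1 1.8 [-0.11, 0.55, -0.51, 1.88, 0.36, 0.8, -2.74]
door 1 2.1 [-1.1, 0.71, 0.85, 1.86, -0.69, 0.89, -2.14]
door -1 0.02 [0.67, 0.82, -1.19, 1.88, 0.88, 1.08, 2.11]
door -1 0.6 [0.6, 0.75, -1.19, 1.98, 0.84, 1.02, 1.41]
door -1 1.2 [0.33, 0.63, -0.97, 1.98, 0.68, 0.89, 0.81]
door -1 1.8 [0.2, 0.7, -0.96, 1.86, 0.7, 0.96, 0.13]
door -1 2.1 [0.12, 0.72, -0.9, 1.78, 0.67, 0.98, -0.14]
[[0.87, -0.13, 0.48], [-0.11, -0.99, -0.06], [0.48, 0.0, -0.88]]
y 1 -0.26 [0.53, 0.58, -0.35, 2.05, 0.35, 0.57, -0.19]
y 1 -0.056 [0.21, 0.58, -0.44, 2.07, 0.44, 0.58, -0.66]
y -1 -0.26 [0.04, 0.57, 0.27, 2.08, -0.3, 0.52, -2.74]
y -1 -0.056 [0.73, 0.93, -1.2, 2.04, 1.07, 1.01, 1.98]
x 0 0 -0.25 [-0.07, 0.5, -0.28, 2.21, 0.29, 0.47, -2.28]
x 0 0 -0.15 [-0.02, 0.59, -0.26, 1.99, 0.27, 0.59, -2.16]
x 0 0 -0.06 [-0.05, 0.69, -0.18, 1.78, 0.18, 0.69, -2.03]
x 0 0 -0.04 [-0.05, 0.71, -0.17, 1.73, 0.16, 0.71, -2.0]
x 0 0.4 -0.25 None
x
[... 1057 characters left out ...]
.96, 0.87, -0.42]
x 1 0.6 -0.04 [0.49, 0.89, -0.99, 2.13, 1.95, 0.86, -0.37]
x 1 0.8 -0.25 None
x 1 0.8 -0.15 None
x 1 0.8 -0.06 [0.47, 0.97, -0.99, 2.27, 2.29, 1.11, -0.67]
x 1 0.8 -0.04 [0.48, 0.97, -0.99, 2.23, 2.29, 1.08, -0.63]
[147. 202.] [[521.0, 425.0], [530.0, 334.0], [650.0, 346.0], [641.0, 437.0]]
[317. 234.] [[446.0, -140.0], [525.0, -162.0], [548.0, -75.0], [470.0, -54.0]]
[156. 253.] [[411.0, 345.0], [452.0, 332.0], [462.0, 361.0], [421.0, 374.0]]
[361. 271.] [[337.0, -196.0], [346.0, -278.0], [436.0, -268.0], [428.0, -186.0]]
[302. 284.] [[290.0, -58.0], [341.0, -121.0], [411.0, -63.0], [360.0, -1.0]]
[151. 283.] [[292.0, 447.0], [347.0, 232.0], [416.0, 249.0], [362.0, 465.0]]
```

```bash
python3 - <<'E'
from h import *
c=calibration('wrist'); R=cv2.Rodrigues(np.array(c['rvec'],float))[0]; cam=-R.T@np.array(c['tvec']).ravel()
s=env.get_state(); q=s['orientation']; T=Ro.from_quat([q[1],q[2],q[3],q[0]])
print('cam in tool',T.inv().apply(cam-s['tcp_pos']).round(3))
p,q=doorpose(.015,.25,-1)
env.reach(p,q); env.grip(.040,25)
print(env.movel(doorpose(.015,.157,-1)[0],.12,stop_force=8))
env.grip(0.0,25); s=env.get_state(); print(s['time'],s['opening'],s['force'].round(1) if hasattr(s['force'],'round') else s['force'],s['qpos'])
for th in np.linspace(.015,2.1,10)[1:]:
    p,q=doorpose(th,.157,-1); env.movel(p,.1,rot=q)
    s=env.get_state(); print(round(th,2),round(s['time'],2),np.round(s['force'],1),np.round(s['qpos'],2),round(s['opening'],4))
E
```

```text
cam in tool [ 0.07 -0.   -0.07]
False
4.5083 0.010109787018033629 [ 0.7 -0.4  3.4] [ 0.61276609  0.75212995 -1.0776495   1.88493334  0.79221473  1.0079624
  2.17834481]
0.25 4.94 [ 0.2 -0.3  2.7] [ 0.58  0.7  -1.04  1.94  0.75  0.96  1.93] 0.0099
0.48 5.38 [0.7 1.2 6.1] [ 0.52  0.65 -1.01  1.97  0.71  0.91  1.68] 0.0103
0.71 5.81 [0.5 0.8 6.6] [ 0.44  0.62 -0.96  2.    0.67  0.88  1.42] 0.0103
0.94 6.24 [0.8 1.  7. ] [ 0.36  0.59 -0.91  2.    0.63  0.85  1.17] 0.0102
1.17 6.67 [0.5 0.6 9.4] [ 0.26  0.58 -0.86  1.99  0.59  0.84  0.92] 0.01
1.4 7.11 [0.2 0.6 9.6] [ 0.17  0.58 -0.8   1.96  0.56  0.84  0.68] 0.0103
1.64 7.54 [-0.7  2.  10.1] [ 0.08  0.59 -0.74  1.91  0.52  0.84  0.45] 0.0101
1.87 7.97 [-1.5  3.  10.3] [ 0.01  0.6  -0.68  1.85  0.49  0.86  0.24] 0.01
2.1 8.41 [-0.8  3.9  9.7] [-0.06  0.63 -0.61  1.79  0.46  0.87  0.04] 0.0099
```

```bash
python3 - <<'E'
from h import *
env.grip(.040); s=env.get_state(); p=np.array(s['tcp_pos']); env.movel(p+[0,0,.1],.15)
q=quat(down(CY+np.pi/2)); xs=-.174
env.reach(cw(xs,-.262,.2),q); env.movel(cw(xs,-.262,.10),.15)
hit=env.movel(cw(xs,-.262,.066),.03,stop_force=4)
z=env.get_state()['tcp_pos'][2]; print(hit,z,env.get_state()['opening'],env.get_state()['time'])
z0=z+.007
env.movel(cw(xs,-.262,z0),.05)
env.movel(cw(xs,-.056,z0),.055)
s=env.get_state(); print(s['time'],np.round(s['force'],1)); np.save('z0.npy',z)
im,W=cloud('top'); cv2.imwrite('pics/top1.png',im); np.savez('top1.npz',im=im,W=W)
X,Y,Z=[W[...,i] for i in range(3)]
m=(Z>.02)&(Z<.034)&(abs(X-.52)<.09)&(abs(Y-.066)<.12); P=W[m][:,:2]*1000
r=cv2.minAreaRect(P.astype(np.float32)); print(r)
E
```

```text
True 0.07118303835409878 0.03972664938168633 12.9667
17.1583 [-0.3 -3.8  4.3]
((521.4934692382812, 100.80612182617188), (171.37635803222656, 80.08870697021484), 47.77570724487305)
```

View pics/top1.png

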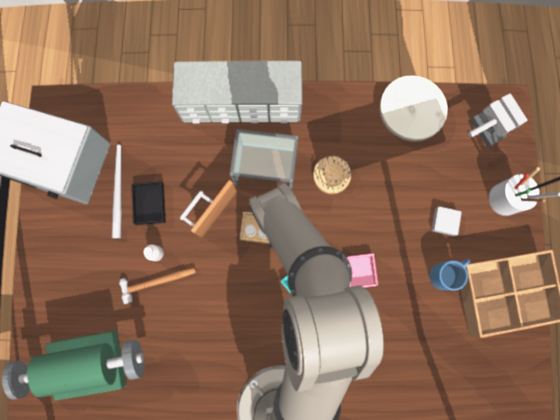

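The door stands wide open at (214,208), and the tray sits in front of the case at (257,230) with both jars in it, partly hidden by the arm. I'll back off, measure the tray from the scene view, then move behind it.

```bash
python3 - <<'E'
from h import *
z=float(np.load('z0.npy')); xs=-.174; 
env.movel(cw(xs,-.072,z+.007),.08); env.movel(cw(xs,-.072,.2),.15)
p,q=pushpose(-.25,0,.13,0,1,L=z)
env.reach(p,q)
for n in('scene','top'):
    im,W=cloud(n); cv2.imwrite(f'pics/{n}2.png',im)
    L=(W[...,:2]-C)@rz(CY).as_matrix()[:2,:2]; Z=W[...,2]
    m=(Z>.024)&(Z<.045)&(abs(L[...,0]+.174)<.06)&(abs(L[...,1])<.06); P=L[m]*1000
    r=cv2.minAreaRect(P.astype(np.float32)); print(n,len(P),r,P.min(0),P.max(0))
print(env.get_state()['time'])
E
```

```text
scene 289 ((-183.6895751953125, 0.7135772705078125), (90.44440460205078, 87.01570892333984), 88.47198486328125) [-226.92297951  -45.36648431] [-139.36697216   46.31690639]
top 57 ((-158.45042419433594, -34.89955520629883), (68.78163146972656, 33.01206588745117), 40.339298248291016) [-195.34851094  -45.79420593] [-1.42123374e+02 -5.66405217e-02]
19.7417
```

View pics/scene2.png

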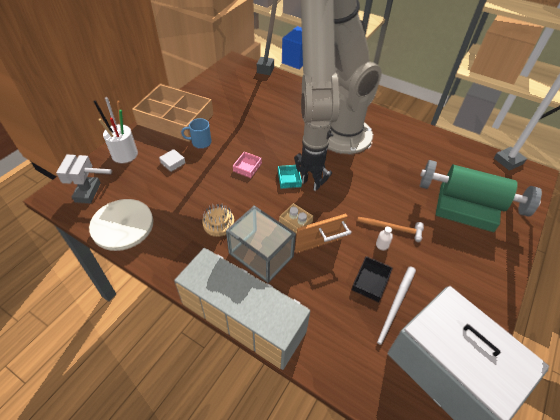

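Tray is square in front of the opening at (297,217), with both jars standing. I push from the front with the hand upright, then tilted.

```bash
python3 - <<'E'
from h import *
z=float(np.load('z0.npy'))
env.movel(pushpose(-.25,.0007,.008,0,1,L=z)[0],.12)
env.movel(pushpose(-.120,.0007,.008,0,1,L=z)[0],.055)
s=env.get_state(); print(s['time'],np.round(s['force'],1),np.round(s['qpos'],2))
env.movel(pushpose(-.140,.0007,.02,0,1,L=z)[0],.08)
for t in(.7,.6):
    try:
        p,q=pushpose(-.140,.0007,.014,t,1,L=z); env.movel(p,.03,rot=q); print('tilt',t); break
    except env.PlanningError as e: print(t,e)
s=env.get_state(); print(s['time'],np.round(s['force'],1),np.round(s['qpos'],2))
im,W=cloud('scene'); cv2.imwrite('pics/scene3.png',cv2.resize(im[140:300,180:400],None,fx=3,fy=3))
L=(W[...,:2]-C)@rz(CY).as_matrix()[:2,:2]; Z=W[...,2]
m=(Z>.024)&(Z<.045)&(abs(L[...,0]+.08)<.06)&(abs(L[...,1])<.06); P=L[m]*1000
if len(P):print(len(P),cv2.minAreaRect(P.astype(np.float32)),P.min(0),P.max(0))
E
```

```text
23.425 [-5.2  0.2  4.7] [ 0.25  0.71 -0.62  1.91  0.6   0.72  0.73]
tilt 0.7
28.2083 [-0.4 -0.   0.4] [-0.05  0.63 -0.43  2.42  2.31  0.75 -1.15]
13 ((-136.0266876220703, 2.023347854614258), (52.61723327636719, 7.829401016235352), 89.6933822631836) [-139.83538181  -24.27866057] [-131.97125189   28.31063315]
```

View pics/scene3.png

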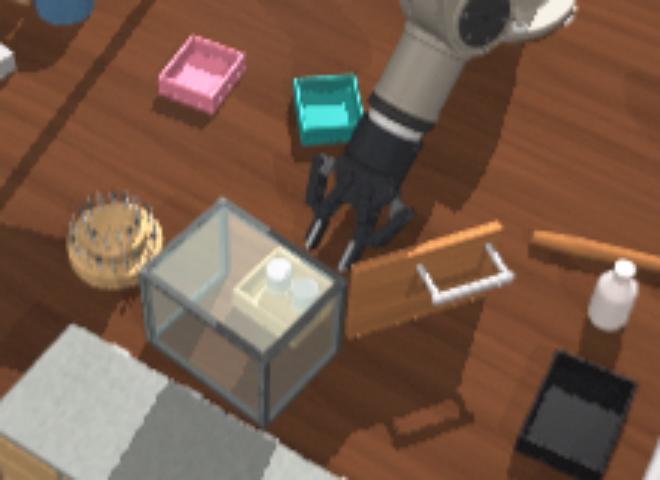

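The tray is half in and central at (285,290), jars upright, and the tilted fingers are behind it. I continue the push.

```bash
python3 - <<'E'
from h import *
z=float(np.load('z0.npy'))
p,_=pushpose(-.048,.0007,.014,.7,1,L=z)
print(env.movel(p,.05,stop_force=20))
s=env.get_state(); print(s['time'],np.round(s['force'],1),np.round(s['tcp_pos'],3),p.round(3))
p,_=pushpose(-.16,.0007,.03,.7,1,L=z)
try: env.movel(p,.12)
except env.PlanningError:
    p,_=pushpose(-.135,.0007,.02,.7,1,L=z); env.movel(p,.1)
s=env.get_state(); env.movel(np.array(s['tcp_pos'])+[0,0,.10],.15)
s=env.get_state(); print(s['time'],np.round(s['qpos'],2))
a,_=camera('scene');b,_=camera('top')
cv2.imwrite('pics/both4.png',np.hstack([cv2.resize(a[170:290,200:330],(400,369)),cv2.resize(b[110:250,180:330],(395,369))]))
E
```

```text
False
30.25 [-1.6 -0.3 -1. ] [0.601 0.056 0.068] [0.601 0.056 0.068]
32.0917 [-0.11  0.34 -0.35  2.39  1.99  0.49 -0.85]
```

View pics/both4.png

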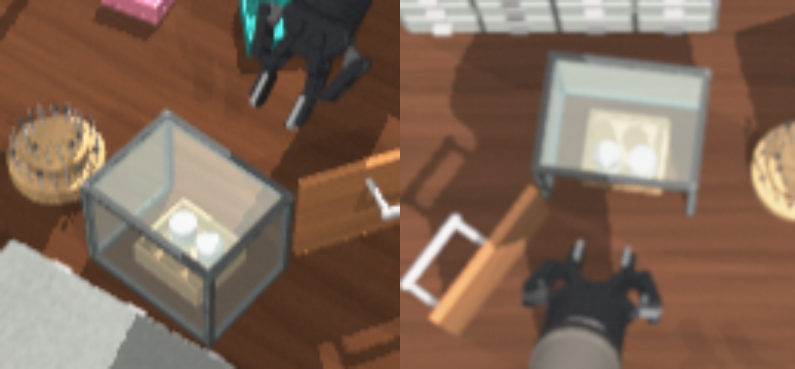

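Both views show the tray inside with both jars standing, and the top view puts its front rim at crop (620,188). I check that depth numerically, then close the door.

```bash
python3 - <<'E'
from h import *
z=float(np.load('z0.npy'))
im,W=cloud('top'); L=(W[...,:2]-C)@rz(CY).as_matrix()[:2,:2]; Z=W[...,2]
for v in(180,181,182,183): print(v,[np.round(np.append(L[v,u],Z[v,u])*1000).tolist() for u in (256,263,270)])
m=(Z>.118)&(Z<.14)&(L[...,0]<-.085)&(L[...,1]>.06)&(L[...,1]<.25)&(L[...,0]>-.3)
P=L[m]-[-.078,.085]; P=P[np.linalg.norm(P,axis=1)<.2]; (vx,vy,_,_)=cv2.fitLine(P.astype(np.float32),cv2.DIST_HUBER,0,.01,.01).ravel()
th=np.arctan2(vx,vy); th=-(np.arctan2(vy,vx)-(-np.pi/2)); th=th%np.pi; th=th if th>1.2 else th+np.pi; print('door',len(P),th)
p,q=pushpose(-.2,0,.19,0,1,L=z); env.reach(p,q)
if abs(th-2.1)>.1: th=2.1
env.reach(*doorpose(th,.25,-1))
print(env.movel(doorpose(th,.157,-1)[0],.12,stop_force=8))
env.grip(0.0,25); s=env.get_state(); print(s['time'],s['opening'],np.round(s['force'],1))
if .008<s['opening']<.013:
  for t in np.linspace(th,0,10)[1:]:
    p,q=doorpose(t,.157,-1); env.movel(p,.09,rot=q)
    s=env.get_state(); print(round(t,2),round(s['time'],2),np.round(s['force'],1),round(s['qpos'][6],2),np.round(np.array(s['tcp_pos'])-p,4))
a,_=camera('scene'); cv2.imwrite('pics/s5.png',cv2.resize(a[150:300,180:360],None,fx=3.3,fy=3.3))
E
```

```text
180 [[-41.0, 21.0, 1.0], [-42.0, -0.0, 15.0], [-40.0, -21.0, 19.0]]
181 [[-45.0, 21.0, 2.0], [-41.0, 0.0, -2.0], [-40.0, -21.0, 7.0]]
182 [[-47.0, 21.0, -2.0], [-45.0, -0.0, 3.0], [-42.0, -21.0, -1.0]]
183 [[-49.0, 20.0, -3.0], [-46.0, -0.0, -7.0], [-45.0, -21.0, 3.0]]
door 290 2.0651321
True
35.525 0.009914907015180779 [0.4 1.5 4.5]
1.84 35.97 [ 1.1 -0.9 -3.2] 0.13 [ 0.     -0.0008 -0.0006]
1.61 36.43 [ 2.7 -2.4 -5.1] 0.34 [ 0.0005 -0.0006 -0.0005]
1.38 36.9 [ 5.  -2.8 -9.8] 0.56 [ 0.0007 -0.0003 -0.0005]
1.15 37.37 [  6.4  -1.1 -12.2] 0.8 [ 0.0008  0.     -0.0005]
0.92 37.83 [  6.6   0.6 -12.8] 1.05 [ 0.0007  0.0005 -0.0004]
0.69 38.3 [  5.9   0.3 -15. ] 1.3 [ 0.0001  0.0011 -0.0004]
0.46 38.77 [  6.3   1.4 -15.5] 1.56 [-0.0004  0.0012 -0.0004]
0.23 39.23 [  3.1   0.8 -15.1] 1.82 [-0.0008  0.0009 -0.0003]
0.0 39.7 [  2.7  -1.3 -13.3] 2.08 [-0.001   0.0004 -0.0003]
```

View pics/s5.png

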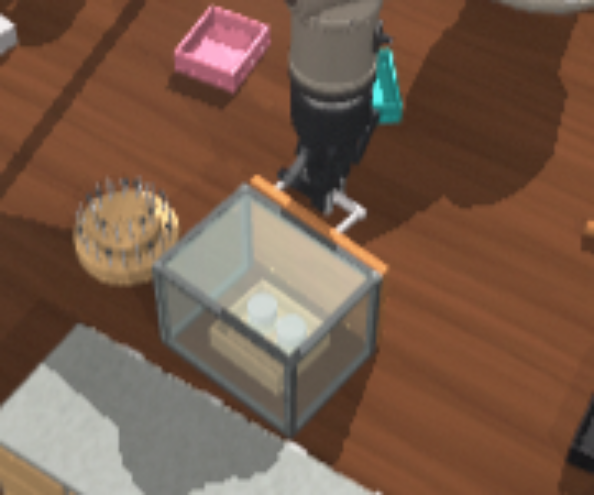

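Door shut or nearly so at (320,225), tray with both jars inside. I press it home gently, release, retreat and check.

```bash
python3 - <<'E'
from h import *
p,q=doorpose(-.05,.157,-1); print(env.movel(p,.02,rot=q,stop_force=9))
s=env.get_state(); print(np.round(s['force'],1),np.round(np.array(s['tcp_pos'])-doorpose(0,.157,-1)[0],4))
env.grip(.040); s=env.get_state(); p=np.array(s['tcp_pos']); env.movel(p+[0,0,.12],.12)
p=np.array(env.get_state()['tcp_pos']); env.movel(p+[-.06,-.10,0],.2)
env.dwell(.3); print(env.get_state()['time'])
for n in('top','scene'):
    im,W=cloud(n); L=(W[...,:2]-C)@rz(CY).as_matrix()[:2,:2]; Z=W[...,2]
    if n=='top': cv2.imwrite('pics/t6.png',cv2.resize(im[110:310,180:400],None,fx=2.8,fy=2.8))
    m=(Z>.085)&(Z<.117)&(L[...,0]<-.1)&(L[...,0]>-.16)&(abs(L[...,1]+.03)<.06);P=L[m]
    P=P[P[:,0]<P[:,0].min()+.014]; print(n,len(P),cv2.minAreaRect((P*1000).astype(np.float32)))
E
```

```text
True
[-1.3 -0.1  7.5] [ 0.0025 -0.0015 -0.0006]
42.65
top 145 ((-119.26866912841797, -30.566497802734375), (93.36663818359375, 13.450830459594727), 89.86831665039062)
scene 89 ((-119.90847778320312, -29.156017303466797), (91.47906494140625, 12.793610572814941), 89.71942901611328)
```

View pics/t6.png

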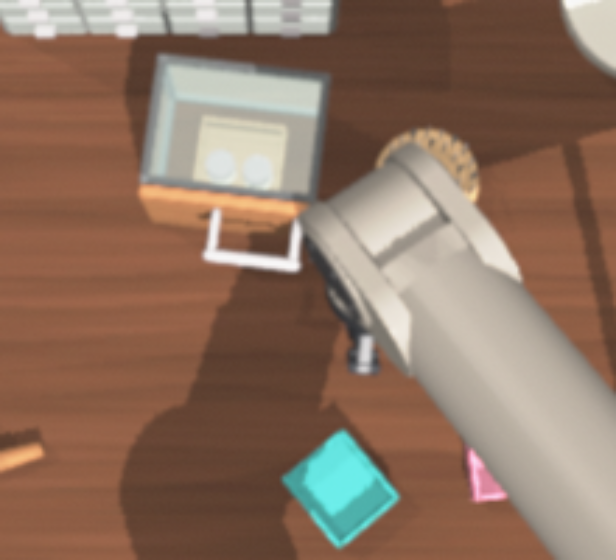

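```bash
python3 - <<'E'
from h import *
env.grip(0.0,25); q=doorpose(0,.157,-1)[1]
env.reach(cw(-.175,-.03,.25),q); env.movel(cw(-.175,-.03,.163),.15)
for f in(3,8):
    print(env.movel(cw(-.118,-.03,.163),.03,stop_force=f)); s=env.get_state()
    print(s['time'],np.round(s['force'],1),(rz(CY).as_matrix()[:2,:2].T@(np.array(s['tcp_pos'])[:2]-C)).round(4))
env.movel(cw(-.18,-.03,.163),.1); env.movel(cw(-.18,-.03,.25),.2); env.dwell(.3)
im,W=cloud('scene'); L=(W[...,:2]-C)@rz(CY).as_matrix()[:2,:2]; Z=W[...,2]
m=(Z>.085)&(Z<.117)&(L[...,0]<-.1)&(L[...,0]>-.16)&(abs(L[...,1]+.03)<.06);P=L[m]
P=P[P[:,0]<P[:,0].min()+.014]; print(len(P),cv2.minAreaRect((P*1000).astype(np.float32)),env.get_state()['time'])
cv2.imwrite('pics/s7.png',cv2.resize(im[150:300,180:360],None,fx=3.3,fy=3.3))
E
```

```text
True
45.65 [ 0.5  1.1 -0. ] [-0.1396 -0.0301]
True
45.925 [-0.   0.2 -0.5] [-0.1395 -0.0302]
87 ((-119.71080017089844, -29.803447723388672), (92.02540588378906, 12.656676292419434), 89.50114440917969) 47.4083
```

View pics/s7.png

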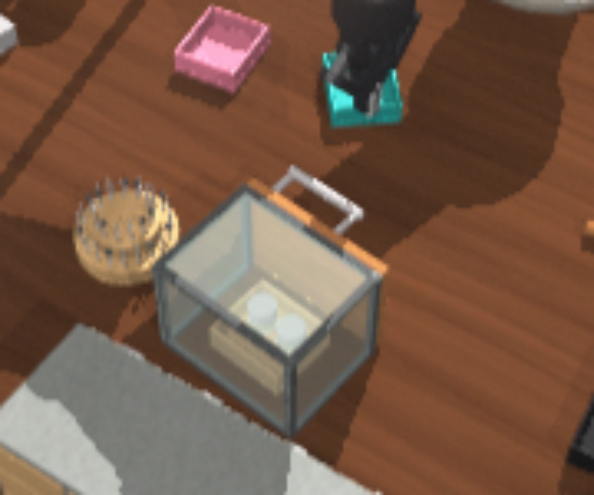

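The door met solid resistance exactly where its bar stood and did not move under the 8 N push, so it is shut. The final view shows it closed (315,220), with the tray and both standing jars inside (270,330) and the hand clear. Handing in.

```bash
python3 -c "
from h import *
print(job.job_done())"
```

```text
the job is handed in; nothing more can be done
None
```

The tray is wholly inside the case with both jars standing and the door shut, the bystanders were left alone, and I handed the job in at about 47 s of robot time.

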